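# Change over the shaker with keyed vial carriers and lock the hold-down bar

### The job

Get the shaker ready to run: loosen its clamp knob and slide the hold-down bar all the way back, then lift the finished green carriers out and stand them upright in the green tray, and load every red, yellow or blue vial carrier on the bench into the ring of its own colour, turned so that its key drops into the notch and it sits fully home. After that slide the bar all the way forward over the carriers' flanges and turn the clamp knob tight again, leaving everything else on the bench standing where it is.

Things in the scene. Friction and masses are not known exactly. Their poses are not given: they have to be found in the camera images.
- shaker: White shaker with an aluminium deck 200 mm (its x) by 370 mm (its y), deck top 50 mm above the bench, fixed. Origin on the bench under the yellow socket; +x away from the robot (yaw varies), +y along the sockets towards the clamp knob. Sockets at x = 0: red y = -90, yellow y = 0, blue y = +90 mm. The deck spans x -55..145, y -145..225 mm.
- red_socket (a point): Centre of the floor of the red keyed socket, on the deck 50 mm above the bench: an upright red ring, 22 mm high, inside radius 30 mm, outside about 38 mm, open at one place by a notch that goes down to the floor. The point's axes are the shaker's.
- red_notch (a point): Middle of the red socket's notch (14 mm wide, full height of the ring), 34 mm from the socket's centre, at floor height. Seen from above it lies 130 degrees counter-clockwise from the shaker's +x axis; a white mark on the deck lies just outside it.
- red_carrier: Red vial carrier (may be absent), loose, about 0.3 kg, upright, 92 mm tall. Origin: centre of its underside; z up, +x towards its key. Foot radius 28, to z = 24 mm; flange radius 40, z 24..30; white body radius 26, to z = 58 (vial caps to 62); on top a red grip fin 12 mm thick (y), 40 mm long (x), up to z = 92: grip it across 12 mm, TCP at z = 82 mm.
- red_key (a point): On the underside of the red carrier's key, 34 mm from its axis: a rib 11 mm wide on the foot's +x side, reaching out to 35 mm, under a white mark on the flange. Key in the notch: the underside goes down to the socket floor and the flange covers the ring. Key out of line: it stands 22 mm too high on the ring.
- yellow_socket (a point): Centre of the floor of the yellow keyed socket, on the deck 50 mm above the bench: an upright yellow ring, 22 mm high, inside radius 30 mm, outside about 38 mm, open at one place by a notch that goes down to the floor. The point's axes are the shaker's.
- yellow_notch (a point): Middle of the yellow socket's notch (14 mm wide, full height of the ring), 34 mm from the socket's centre, at floor height. Seen from above it lies 180 degrees counter-clockwise from the shaker's +x axis; a white mark on the deck lies just outside it.
- yellow_carrier: Yellow vial carrier (may be absent), loose, about 0.3 kg, upright, 92 mm tall. Origin: centre of its underside; z up, +x towards its key. Foot radius 28, to z = 24 mm; flange radius 40, z 24..30; white body radius 26, to z = 58 (vial caps to 62); on top a yellow grip fin 12 mm thick (y), 40 mm long (x), up to z = 92: grip it across 12 mm, TCP at z = 82 mm.
- yellow_key (a point): On the underside of the yellow carrier's key, 34 mm from its axis: a rib 11 mm wide on the foot's +x side, reaching out to 35 mm, under a white mark on the flange. Key in the notch: the underside goes down to the socket floor and the flange covers the ring. Key out of line: it stands 22 mm too high on the ring.
- blue_socket (a point): Centre of the floor of the blue keyed socket, on the deck 50 mm above the bench: an upright blue ring, 22 mm high, inside radius 30 mm, outside about 38 mm, open at one place by a notch that goes down to the floor. The point's axes are the shaker's.
- blue_notch (a point): Middle of the blue socket's notch (14 mm wide, full height of the ring), 34 mm from the socket's centre, at floor height. Seen from above it lies 250 degrees counter-clockwise from the shaker's +x axis; a white mark on the deck lies just outside it.
- blue_carrier: Blue vial carrier (may be absent), loose, about 0.3 kg, upright, 92 mm tall. Origin: centre of its underside; z up, +x towards its key. Foot radius 28, to z = 24 mm; flange radius 40, z 24..30; white body radius 26, to z = 58 (vial caps to 62); on top a blue grip fin 12 mm thick (y), 40 mm long (x), up to z = 92: grip it across 12 mm, TCP at z = 82 mm.
- blue_key (a point): On the underside of the blue carrier's key, 34 mm from its axis: a rib 11 mm wide on the foot's +x side, reaching out to 35 mm, under a white mark on the flange. Key in the notch: the underside goes down to the socket floor and the flange covers the ring. Key out of line: it stands 22 mm too high on the ring.
- bar (a joint): Slide of the hold-down bar, m: 0 = home (towards the robot), 0.045 = fully back along the shaker's +x. An aluminium strip with an orange edge along all sockets, 35..45 mm above the deck; at home it covers the edge of seated flanges, its front 32 mm beyond the sockets' centres. Slides with about 2 N, stays where left, held fast when the clamp is tight. Move it by the clamp knob on its +y end.
- clamp (a joint): Clamp knob, rad: 0 = fully loose, 1.5 = end stop, fully tight; grows as the knob is turned clockwise seen from above. It begins to press on its rail at about 0.6, holds the bar fast (against some 20 N) above 1.1, takes 0.1 to 0.3 N m to turn and stays where it is left. At the start it is tight (1.25 to 1.4).
- clamp_grip (a point): On the black clamp knob's vertical axis, at the height for the TCP (124 mm above the bench). Grip: an upright bar 46 x 14 mm, 34 mm tall, top 14 mm above this point, on a disc of radius 24 mm; at joint value v its long side is turned by -v (about z) from the shaker's x axis. It rides on the bar: 175 mm along the shaker's +y from the yellow socket and 50 mm (home) to 95 mm (back) along +x.
- done1: Finished carrier (may be absent), all green, otherwise of the same shape, size and frame as the red, yellow and blue ones. At the start it is seated in the red socket under the hold-down bar, its key in the notch; it lifts straight out once the bar is back.
- done2: Finished carrier (may be absent), all green, otherwise of the same shape, size and frame as the red, yellow and blue ones. At the start it is seated in the yellow socket under the hold-down bar, its key in the notch; it lifts straight out once the bar is back.
- done3: Finished carrier (may be absent), all green, otherwise of the same shape, size and frame as the red, yellow and blue ones. At the start it is seated in the blue socket under the hold-down bar, its key in the notch; it lifts straight out once the bar is back.
- tray: Low green tray, fixed to the bench, 230 mm (its x) by 140 mm (its y), rim 14 mm high, walls and floor 5 mm thick; room for two carriers side by side, 50 mm either way along its x from the centre. Origin: centre of its underside.
- dishes_red: A bystander to be left alone: a stack of four red culture dishes, 90 mm across, 56 mm high. Origin: centre of its underside.
- loop_pot: A bystander to be left alone: a yellow pot, 86 mm across at the rim and 85 mm high, with thin sticks standing out of it to about 165 mm. Origin: centre of its underside.
- reagent: A bystander to be left alone: a white bottle with a blue cap, 60 mm across, 130 mm high. Origin: centre of its underside.
- marker: A bystander to be left alone: a black marker pen lying flat, 120 x 13 x 13 mm, along its own x axis. Origin: centre of its underside.

How it is judged (in metres and radians):
On the way, in this order (a step that is already met when the one before it is completed fails the run):
1. the clamp knob is loosened (below 0.5 rad) (value of joint clamp below 0.5 rad), for 0.1 s.
2. the hold-down bar is slid back (beyond 38 mm) (value of joint bar above 0.038 m), for 0.2 s.
3. every green carrier present stands in the tray, and every red, yellow or blue one present is seated in the socket of its colour, key in the notch (horizontal distance between red_carrier and red_socket below 0.005 m and z of red_carrier in the frame of red_socket between -0.005 and 0.005 m and horizontal distance between red_key and red_notch below 0.009 m and horizontal distance between yellow_carrier and yellow_socket below 0.005 m and z of yellow_carrier in the frame of yellow_socket between -0.005 and 0.005 m and horizontal distance between yellow_key and yellow_notch below 0.009 m and horizontal distance between blue_carrier and blue_socket below 0.005 m and z of blue_carrier in the frame of blue_socket between -0.005 and 0.005 m and horizontal distance between blue_key and blue_notch below 0.009 m and x of done1 in the frame of tray between -0.09 and 0.09 m and y of done1 in the frame of tray between -0.045 and 0.045 m and z of each of done1, done2, done3 in the frame of tray below 0.012 m and angle between each of done1, done2, done3's own z axis and vertical below 0.1 rad and x of done2 in the frame of tray between -0.09 and 0.09 m and y of done2 in the frame of tray between -0.045 and 0.045 m and x of done3 in the frame of tray between -0.09 and 0.09 m and y of done3 in the frame of tray between -0.045 and 0.045 m), for 0.2 s.
4. the bar is slid home over the flanges (below 5 mm) (value of joint bar below 0.005 m), for 0.2 s.
5. the clamp knob is tightened (above 1.1 rad) (value of joint clamp above 1.1 rad), for 0.2 s.
At the end, for the whole second after the job is handed in: Green carriers stand upright on the tray's floor; each other carrier rests in the socket of its colour (centre within 5 mm, underside within 5 mm of the floor, key within 9 mm of the notch's middle); the bar is within 5 mm of home and the clamp beyond 1.1 rad (all of step 3 and value of joint bar below 0.005 m and value of joint clamp above 1.1 rad and linear speed of each of red_carrier, yellow_carrier, blue_carrier, done1, done2, done3 below 0.02 m/s); the robot touches nothing.
It fails at once if a bystander shoved more than 5 cm (distance of any of dishes_red, loop_pot, reagent, marker from where it was at the start of the episode above 0.05 m).
It fails at once if a bystander tipped over (angle between any of dishes_red, loop_pot, reagent's own z axis and vertical above 0.6 rad).
Of red_carrier, yellow_carrier, blue_carrier only 2 to 3 are there at a start; the rules pass over those that are not, and their reading is None.
Of done1, done2, done3 only 1 to 2 are there at a start; the rules pass over those that are not, and their reading is None.
At some moment in a run one of red_carrier, yellow_carrier, blue_carrier may be knocked a few centimetres aside while the robot is not near it.
It also fails if it takes over 210 s, if anything falls off the work surface, if the arm or the gripper's body presses on something with over 40 N, if the wrist force passes 120 N, or if a joint passes its speed limit or range.

### The arm

A 6-joint arm with a two-finger parallel gripper is mounted at the origin on the work surface. World frame = base frame: x ahead of the robot, y to its left, z up, the work surface at z = 0. Lengths are in mm, angles in rad, forces in N, time in s.
With the tool pointing down it reaches from about 350 to 975 mm from the base axis. Payload 7.1 kg.
Tool frame: the origin (TCP) lies between the finger pads, 19 mm behind the fingertips; this is the grasp point; z points along the fingers, y is the direction in which the jaws open and shut (so a half turn about z gives the same grasp; the last joint's range is limited). The gripper opens to 88 mm and grips with 3 to 60 N. Pads are 20 mm wide; open, the fingers measure 115 mm over their backs; the gripper's body (75 mm by 178 mm) begins 61 mm behind the grasp point.
Start: joints at [-1.295, 0.423, 1.63, -0, 1.089, -0.019], TCP at [181.611, -598.015, 241.375] pointing down, gripper open.
Joint ranges: [-3, 3], [-0.9, 2.11], [0.09, 2.58], [-1.31, 4.45], [0.11, 2.69], [-2.54, 2.54]. Speed limits (rad/s): [2.39, 2.39, 3.01, 3.14, 3.14, 3.14].

### API

Orientations are given as a rotation vector (axis times angle).
In Python, from workcell import * gives the robot as it stands.
- The arm moves only by the tool play_rows, never from a script. Its argument "plan" is text: rows parted by semicolons, each of 7 numbers parted by spaces: the finger opening in cm, from 0 to 8.78, then the shift along the tool's x, y, z in cm, then the turn, a rotation vector about the tool's x, y, z in degrees. A call has 1 to 20 rows; each row shifts and turns the commanded pose from where the row before left it, along the tool's axes as they then stand; what a row does not reach is not made up. A row lasts 1/8 s, in which the tool goes at most 62.5 mm and 10.7 degrees, less where a joint would pass 70% of its speed; a pose out of reach is approached as far as the arm can. A call is refused whole if a number of a shift passes 6.25 or a number of a turn 10.7, either way. A call with a gripper value outside its range is refused whole. The fingers move at their own pace and stop on an object; the grip force is fixed at half the most. Time passes only in rows, so rows that do not move let the fingers close. It gives the time, the measured TCP pose, the force and the opening at its end, in the units of the state.
- get_obs(): the state, without advancing time (a new reading comes with each control period).
- get_image(name): name is "side" or "top"; returns a dict with "pixels" (420x560x3 uint8, red, green, blue), "range_z" (420x560 float32, mm along the optical axis (not along the pixel's ray), 0 where there is no reading), "fx", "fy", "cx", "cy" (pixels), "eye" and "attitude" of the camera in the world. Camera axes: x right, y down, z forward; pixel columns grow to the right and rows downward; lengths in mm; the calibration is good to about 2 mm. A picture is of the moment at which its call begins.
- close_job(): hands the job in, once; it reports no verdict.
The state is a dict: "t": time; "qpos": joint angles; "qvel": joint speeds; "joint_torque": joint torques, N m; "ee_pos": TCP position; "orientation": TCP orientation; "ft_force": force on the tool from outside, world axes, zero at the start; "moment": the same for the moment, N m; "width": finger opening in mm.
Only numpy, scipy, OpenCV 4.12 (cv2) and the standard library are available. Lean on these libraries where they do the work, as an engineer would, in place of code of your own. Each camera call takes 0.05 s, during which the arm holds its last target. There are 200 camera calls.

## Working session

There is one attempt and no reset: what is moved stays moved. The work goes in short steps, Python scripts to look and compute and a tool call to move; the robot and the scene stay as the last step left them, time stands still between calls to the robot, and variables do not carry over. Pictures are saved under pics/ and viewed, about 12 in all and at most 16, crops included, and the job is handed in when it is done.

Besides the shell and the picture viewer there is one more tool, called after ">>>" as name(argument=value, ...) on one line, values as JSON. play_rows: Moves the arm, as the interface text tells. Its arguments: {"type":"object","properties":{"plan":{"type":"string"}},"required":["plan"]}

```bash
mkdir -p pics; cat > h.py <<'E'
from workcell import *
import numpy as np, cv2
from scipy.spatial.transform import Rotation as R
def att(im):
    a=np.array(im["attitude"],float)
    return a if a.shape==(3,3) else R.from_rotvec(a).as_matrix()
def world(im):
    z=im["range_z"]; h,w=z.shape
    u,v=np.meshgrid(np.arange(w),np.arange(h))
    p=np.stack([(u-im["cx"])/im["fx"]*z,(v-im["cy"])/im["fy"]*z,z],-1)
    return p@att(im).T+np.array(im["eye"])
def proj(im,p):
    q=(np.asarray(p,float)-np.array(im["eye"]))@att(im)
    return q[...,0]/q[...,2]*im["fx"]+im["cx"],q[...,1]/q[...,2]*im["fy"]+im["cy"]
def save(im,n): cv2.imwrite("pics/"+n,im["pixels"][:,:,::-1])
E
python3 - <<'E'
from h import *
for n in("top","side"):
    im=get_image(n); save(im,n+"0.png"); print(n,im["fx"],im["cx"],im["cy"],im["eye"],im["attitude"]); np.savez(n+"0.npz",**im)
o=get_obs();print(o)
E
```

```text
top 474.10388796272235 277.6061854759396 204.89971764747048 [ 308.03003798    5.86080738 1306.55026669] [-2.13779218  2.16961301 -0.1775768 ]
side 415.5272104773867 276.9276828891707 208.7031743038342 [-100.88497462  601.77747847  826.25216778] [-0.98138319  2.4314476  -1.11898664]
{'t': 0.1, 'qpos': array([-1.29499261e+00,  4.23764072e-01,  1.63061149e+00, -1.35931052e-05,
        1.08857647e+00, -1.90291078e-02]), 'qvel': array([ 0.00209196, -0.0009347 , -0.00228081, -0.00103303, -0.0002714 ,
        0.00173236]), 'joint_torque': array([ 7.02401439e-05, -5.45614350e+01, -2.74323142e+01,  6.45274390e-02,
        1.87859614e-02, -3.52837606e-05]), 'ee_pos': array([ 181.48754988, -597.57568774,  240.68044336]), 'orientation': array([-3.10618501e+00, -4.61258742e-01,  2.92021804e-04]), 'ft_force': array([ 0.69210159, -0.65996699, -0.83834303]), 'moment': array([ 0.03250409, -0.00111226, -0.02213596]), 'width': 87.69236285708025}
```

View pics/top0.png

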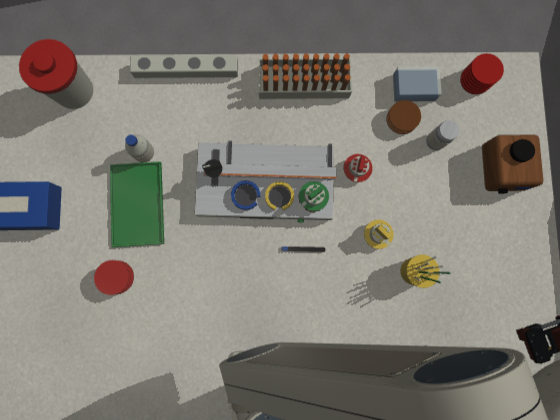

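View pics/side0.png

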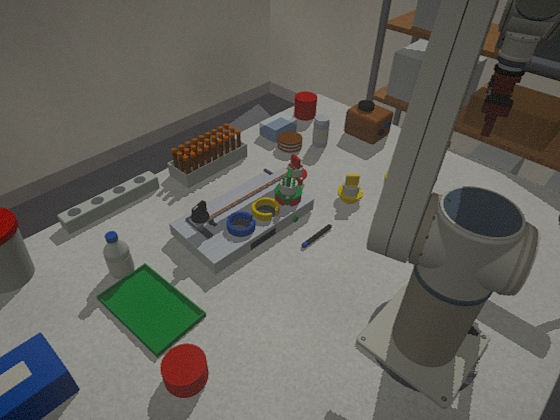

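```bash
cat >> h.py <<'E'
def hsv(im): return cv2.cvtColor(im["pixels"],cv2.COLOR_RGB2HSV)
HUE=dict(red=((0,10),(168,180)),yellow=((18,34),),green=((45,80),),blue=((100,128),))
def cmask(im,c,smin=110,vmin=40):
    h=hsv(im); m=np.zeros(h.shape[:2],bool)
    for a,b in HUE[c]: m|=(h[...,0]>=a)&(h[...,0]<=b)
    return m&(h[...,1]>=smin)&(h[...,2]>=vmin)
def circ(P):
    A=np.c_[2*P,np.ones(len(P))]; s=np.linalg.lstsq(A,(P**2).sum(1),rcond=None)[0]
    return s[:2],np.sqrt(s[2]+s[:2]@s[:2])
def comps(im,c,amin=40):
    W=world(im); m=cmask(im,c); n,l,st,ce=cv2.connectedComponentsWithStats(m.astype(np.uint8))
    for i in range(1,n):
        if st[i,4]>=amin:
            P=W[l==i]; yield ce[i],st[i],P[np.isfinite(P).all(1)]
E
python3 - <<'E'
from h import *
im=get_image("top"); W=world(im)
for c in HUE:
    for ce,st,P in comps(im,c):
        print(c,ce.round(),st[4],"mean",P.mean(0).round(),"min",P.min(0).round(),"max",P.max(0).round())
big=cv2.resize(im["pixels"][130:260,180:400][:,:,::-1],None,fx=3.6,fy=3.6,interpolation=cv2.INTER_CUBIC)
cv2.imwrite("pics/c1.png",big)
E
```

```text
red [48. 66.] 2468 mean [833. 552. 177.] min [308.   6.  -2.] max [ 909.  685. 1307.]
red [482.  73.] 1229 mean [ 850. -589.   71.] min [ 308. -676.   -3.] max [ 903.    6. 1307.]
red [358. 167.] 390 mean [ 594. -239.   45.] min [ 559. -280.   -5.] max [ 636. -203.   98.]
red [113. 277.] 1081 mean [309. 410.  56.] min [264.   6.  -5.] max [ 353.  472. 1307.]
yellow [279. 194.] 250 mean [518. -22.  74.] min [308. -60.  49.] max [ 554.   15. 1307.]
yellow [378. 234.] 439 mean [ 413. -286.   47.] min [ 308. -329.   -8.] max [ 452.    6. 1307.]
yellow [419. 271.] 865 mean [ 312. -379.   83.] min [ 268. -453.   -2.] max [ 353.    6. 1307.]
green [135. 204.] 3526 mean [507. 373.   9.] min [308.   6.  -4.] max [ 625.  441. 1307.]
green [314. 196.] 300 mean [ 509. -113.  100.] min [ 308. -151.   73.] max [ 550.    6. 1307.]
blue [131. 140.] 88 mean [654. 354. 128.] min [642. 343. 115.] max [666. 367. 137.]
blue [244. 194.] 236 mean [519.  70.  75.] min [308.   6.  54.] max [ 556.  104. 1307.]
blue [ 32. 206.] 2343 mean [496. 621.  73.] min [308.   6.   4.] max [ 559.  728. 1307.]
```

View pics/c1.png

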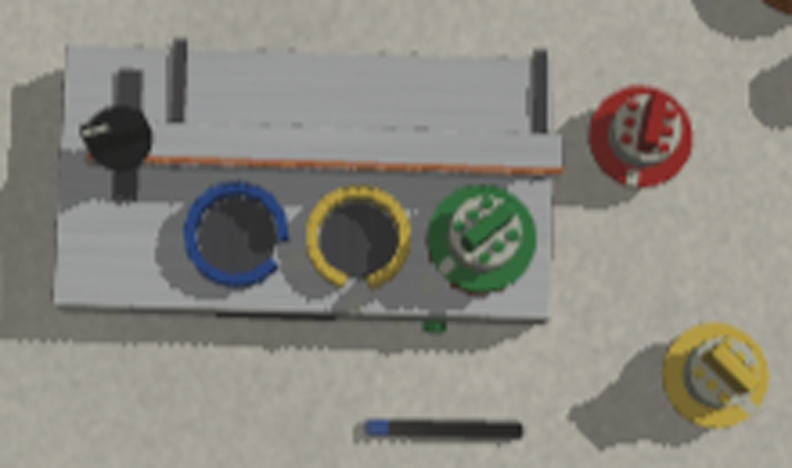

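```bash
cat >> h.py <<'E'
def cast(im,uv,z):
    uv=np.asarray(uv,float).reshape(-1,2); e=np.array(im["eye"])
    d=np.c_[(uv[:,0]-im["cx"])/im["fx"],(uv[:,1]-im["cy"])/im["fy"],np.ones(len(uv))]@att(im).T
    return (e+d*((z-e[2])/d[:,2])[:,None])[:,:2]
def near(im,c,xy,r,zlo,zhi,smin=110):
    W=world(im); return cmask(im,c,smin)&(np.hypot(W[...,0]-xy[0],W[...,1]-xy[1])<r)&(W[...,2]>zlo)&(W[...,2]<zhi)
def contour_pts(m):
    c=max(cv2.findContours(m.astype(np.uint8),cv2.RETR_EXTERNAL,cv2.CHAIN_APPROX_NONE)[0],key=cv2.contourArea); return c.reshape(-1,2)
def carrier(im,c,xy,z0=0,smin=110):
    "flange centre, fin centre and axis, mark direction"
    m=near(im,c,xy,60,z0+18,z0+105,smin); C=cast(im,contour_pts(m),z0+30)
    fl,r=circ(C)
    for _ in range(3):
        d=abs(np.hypot(*(C-fl).T)-r); fl,r=circ(C[d<2.5])
    W=world(im); f=near(im,c,xy,45,z0+84,z0+105,smin); v,u=np.nonzero(f)
    Q=cast(im,np.c_[u,v],z0+92); (fc,fs,fa)=cv2.minAreaRect(Q.astype(np.float32))
    ax=np.linalg.svd(Q-Q.mean(0))[2][0]
    h=hsv(im); rr=np.hypot(W[...,0]-fl[0],W[...,1]-fl[1])
    w=(h[...,1]<70)&(h[...,2]>120)&(rr>29)&(rr<39)&(W[...,2]>z0+20)&(W[...,2]<z0+38)
    v,u=np.nonzero(w); M=cast(im,np.c_[u,v],z0+30); k=M.mean(0)-fl if len(M) else np.zeros(2)
    print(c,"flange",fl.round(1),"r",r.round(1),"fin",np.round(fc,1),np.round(fs,1),"mean",Q.mean(0).round(1),"axis deg",np.degrees(np.arctan2(ax[1],ax[0])).round(1),"mark n",len(M),"deg",np.degrees(np.arctan2(k[1],k[0])).round(1),k.round(0))
E
cat > m1.py <<'E'
from h import *
for n in("top","side"):
    im=get_image(n); W=world(im); print(n)
    for c,xy in(("red",(594,-239)),("yellow",(413,-287))): carrier(im,c,xy)
    carrier(im,"green",(509,-113),50)
    for c,xy in(("blue",(518,70)),("yellow",(517,-22))):
        m=near(im,c,xy,60,62,82); P=cast(im,contour_pts(m),72); s,r=circ(P)
        for _ in range(3):
            d=abs(np.hypot(*(P-s).T)-r); s,r=circ(P[d<2.5])
        print("ring",c,s.round(1),r.round(1))
    h=hsv(im)
    k=(h[...,2]<60)&(abs(W[...,0]-570)<50)&(abs(W[...,1]-160)<45)&(W[...,2]>132)&(W[...,2]<150)
    v,u=np.nonzero(k); P=cast(im,np.c_[u,v],138); print("knob",len(P),P.mean(0).round(1),cv2.minAreaRect(P.astype(np.float32)))
    m=near(im,"green",(507,373),200,-10,30); P=cast(im,contour_pts(m),14); print("tray",cv2.minAreaRect(P.astype(np.float32)))
    d=(abs(W[...,2]-50)<5)&(abs(W[...,0]-540)<140)&(abs(W[...,1]-0)<250)&(h[...,1]<60)
    P=cast(im,contour_pts(d),50); print("deck",cv2.minAreaRect(P.astype(np.float32)))
E
python3 m1.py
```

```text
top
red flange [ 598.3 -241.3] r 31.5 fin [ 598.  -241.1] [12.2 38.8] mean [ 598. -241.] axis deg 166.3 mark n 7 deg 174.8 [-25.   2.]
yellow flange [ 410.3 -286.8] r 34.3 fin [ 413.3 -290.3] [37.8 11.2] mean [ 413.4 -290.3] axis deg -136.8 mark n 11 deg -125.4 [-20. -28.]
green flange [ 513.6 -113.1] r 31.5 fin [ 511.9 -113.3] [11.2 38. ] mean [ 512.1 -113.2] axis deg 129.0 mark n 3 deg -50.0 [ 22. -26.]
ring blue [518.9  67.2] 36.6
ring yellow [515.6 -22.5] 37.0
knob 74 [585.3 145.2] ((584.983154296875, 148.7525634765625), (14.415059089660645, 43.735137939453125), 13.738543510437012)
tray ((507.6728515625, 368.41845703125), (228.0400390625, 137.6204071044922), 2.0013556480407715)
deck ((566.155029296875, 15.3829345703125), (369.3617858886719, 206.63612365722656), 87.70952606201172)
side
red flange [ 638.7 -291.5] r 29.8 fin [ 594.5 -236.8] [16.9 48.3] mean [ 594.6 -238.3] axis deg 155.7 mark n 0 deg 0.0 [0. 0.]
yellow flange [ 441.3 -345.5] r 32.8 fin [ 411.3 -286.9] [40.5 20. ] mean [ 411.1 -288.4] axis deg -131.0 mark n 0 deg 0.0 [0. 0.]
green flange [ 498.9 -116.8] r 25.9 fin [ 508.2 -108.2] [ 8.4 47.3] mean [ 509.  -110.1] axis deg 130.6 mark n 0 deg 0.0 [0. 0.]
ring blue [516.6  69.9] 36.7
ring yellow [514.1 -21.5] 37.3
knob 61 [579.4 150.4] ((579.5752563476562, 151.5614471435547), (15.377306938171387, 46.781494140625), 13.589929580688477)
tray ((503.5032653808594, 369.9154357910156), (236.4554443359375, 140.4696044921875), 2.9779248237609863)
deck ((560.9254150390625, 16.7161865234375), (373.033447265625, 204.5663299560547), 87.66313171386719)
```

```bash
cat >> h.py <<'E'
def tool(o=None):
    o=o or get_obs(); return np.array(o["ee_pos"]),R.from_rotvec(o["orientation"]).as_matrix()
def goal(xyz,xdeg):
    "print tool-frame shift (cm, current axes) then turn about tool z; xdeg = world angle of tool x"
    o=get_obs(); p,M=tool(o); s=M.T@(np.array(xyz,float)-p)/10
    cur=np.degrees(np.arctan2(M[1,0],M[0,0])); d=(cur-xdeg+180)%360-180
    print("t %.1f pos"%o["t"],p.round(1),"xdeg %.1f"%cur,"tilt",M[2].round(3),"shift",s.round(2),"turn %.1f"%d,"j6 %.2f"%o["qpos"][5],"F",np.round(o["ft_force"],1),"w %.1f"%o["width"])
E
python3 - <<'E'
from h import *
for n in("top","side"):
    im=get_image(n); W=world(im); h=hsv(im)
    m=(h[...,0]>3)&(h[...,0]<17)&(h[...,1]>70)&(abs(W[...,0]-555)<60)&(abs(W[...,1])<160)&(W[...,2]>75)&(W[...,2]<105)
    v,u=np.nonzero(m); P=cast(im,np.c_[u,v],90); f=np.polyfit(P[:,1],P[:,0],1); print(n,len(P),f,"x at yellow",np.polyval(f,-23),"z",np.median(W[m][:,2]))
    k=(h[...,2]<70)&(abs(W[...,0]-580)<60)&(abs(W[...,1]-155)<50)&(W[...,2]>80); print(np.percentile(W[k][:,2],[5,25,50,75,95]).round())
goal((580,150,300),103.7)
E
```

```text
top 247 [4.18201915e-02 5.65333790e+02] x at yellow 564.3719251263926 z 94.8629191776729
[ 99. 103. 108. 135. 139.]
side 145 [4.89638264e-02 5.70291730e+02] x at yellow 569.1655616637103 z 97.21028561239814
[ 99. 105. 113. 129. 139.]
t 0.3 pos [ 181.6 -597.9  241.2] xdeg 16.9 tilt [ 0. -0. -1.] shift [ 59.85 -59.99  -5.86] turn -86.8 j6 -0.02 F [ 0.1 -0.  -0.4] w 87.7
```

>>> play_rows(plan="8.7 3.74 -3.75 -0.37 0 0 0;8.7 3.74 -3.75 -0.37 0 0 0;8.7 3.74 -3.75 -0.37 0 0 0;8.7 3.74 -3.75 -0.37 0 0 0;8.7 3.74 -3.75 -0.37 0 0 0;8.7 3.74 -3.75 -0.37 0 0 0;8.7 3.74 -3.75 -0.37 0 0 0;8.7 3.74 -3.75 -0.37 0 0 0;8.7 3.74 -3.75 -0.37 0 0 0;8.7 3.74 -3.75 -0.37 0 0 0;8.7 3.74 -3.75 -0.37 0 0 0;8.7 3.74 -3.75 -0.37 0 0 0;8.7 3.74 -3.75 -0.37 0 0 0;8.7 3.74 -3.75 -0.37 0 0 0;8.7 3.74 -3.75 -0.37 0 0 0;8.7 3.74 -3.75 -0.37 0 0 0")

```text
t: 2.35
ee_pos: [580.5, 151.7, 300.8]
orientation: [3.107, 0.462, 0.0]
ft_force: [0.9, -1.2, 0.3]
width: 86.9
```

>>> play_rows(plan="6 0 0 0 0 0 -9.64;6 0 0 0 0 0 -9.64;6 0 0 0 0 0 -9.64;6 0 0 0 0 0 -9.64;6 0 0 0 0 0 -9.64;6 0 0 0 0 0 -9.64;6 0 0 0 0 0 -9.64;6 0 0 0 0 0 -9.64;6 0 0 0 0 0 -9.64;6 0 0 0 0 0 0")

```text
t: 3.6
ee_pos: [579.8, 149.9, 300.6]
orientation: [-1.943, -2.468, 0.0]
ft_force: [0.5, 0.2, 0.3]
width: 60.0
```

```bash
python3 - <<'E'
from h import *
goal((582.5,150,124),103.7)
im=get_image("top"); save(im,"t2.png")
s=get_image("side"); save(s,"s2.png")
for n in("top","side"):
    i=im if n=="top" else s
    print(n,[np.round(proj(i,p)) for p in ((582.5,150,138),(582.5,150,300))])
cv2.imwrite("pics/c2.png",np.hstack([im["pixels"][:,:,::-1][60:,:][::1],s["pixels"][:,:,::-1][60:,:]])[:, ::1])
big=np.vstack([cv2.resize(im["pixels"][170:420,150:560],(560,300)),cv2.resize(s["pixels"][120:300,120:450],(560,300))]); cv2.imwrite("pics/c2.png",big[:,:,::-1])
E
```

```text
t 3.6 pos [579.8 149.9 300.6] xdeg 103.6 tilt [-0. -0. -1.] shift [-0.06  0.26 17.66] turn -0.1 j6 -0.00 F [0.5 0.2 0.3] w 60.0
top [array([211., 166.]), array([202., 149.])]
side [array([198., 206.]), array([191., 152.])]
```

View pics/c2.png

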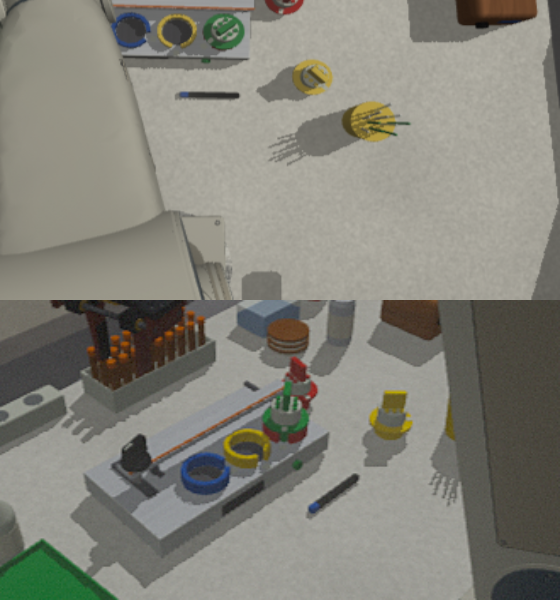

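>>> play_rows(plan="6 0 0.26 4 0 0 0;6 0 0 4 0 0 0;6 0 0 4 0 0 0;6 0 0 3 0 0 0;6 0 0 1.5 0 0 0;6 0 0 1 0 0 0;4 0 0 0 0 0 0;4 0 0 0 0 0 0")

```text
t: 4.7
ee_pos: [583.1, 150.8, 126.6]
orientation: [1.941, 2.469, 0.002]
ft_force: [0.1, -0.8, -0.3]
width: 44.0
```

```bash
python3 - <<'E'
from h import *
goal((582.5,150,124),103.7)
s=get_image("side"); big=cv2.resize(s["pixels"][140:270,120:270],(750,600),interpolation=cv2.INTER_CUBIC); cv2.imwrite("pics/c3.png",big[:,:,::-1])
E
```

```text
t 4.7 pos [583.1 150.8 126.6] xdeg 103.6 tilt [-0.     0.002 -1.   ] shift [-0.06 -0.08  0.26] turn -0.1 j6 -0.00 F [ 0.1 -0.8 -0.3] w 44.0
```

View pics/c3.png

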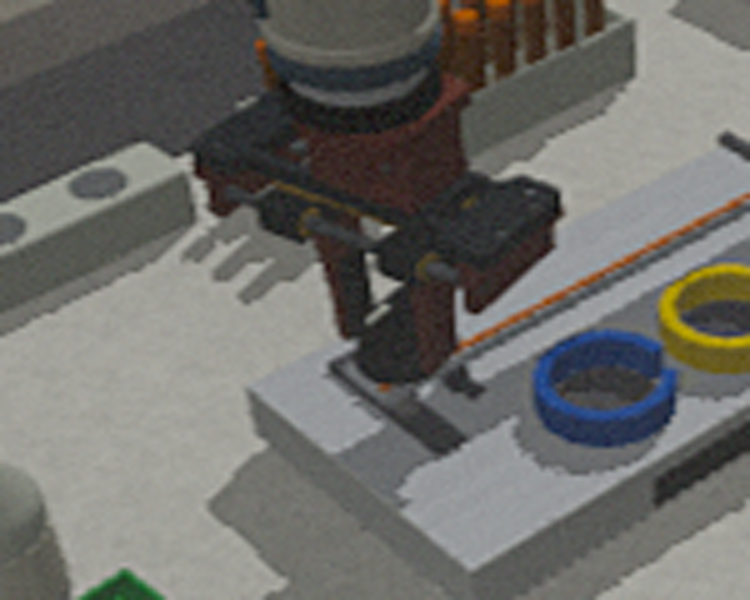

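>>> play_rows(plan="2.6 0 0 0 0 0 0;2.2 0 0 0 0 0 0;1.9 0 0 0 0 0 0;1.7 0 0 0 0 0 0;1.5 0 0 0 0 0 0;1.5 0 0 0 0 0 0")

```text
t: 5.5
ee_pos: [583.5, 150.9, 125.8]
orientation: [1.941, 2.469, 0.003]
ft_force: [5.0, 1.3, -3.7]
width: 15.0
```

```bash
python3 - <<'E'
from h import *
goal((582.5,150,124),103.7)
E
```

```text
t 5.5 pos [583.5 150.9 125.8] xdeg 103.6 tilt [ 0.     0.002 -1.   ] shift [-0.06 -0.12  0.18] turn -0.1 j6 -0.00 F [ 5.   1.3 -3.7] w 15.0
```

>>> play_rows(plan="0.5 0 0.1 0 0 0 0;0.5 0 0 0 0 0 0;0.5 0 0 0 0 0 -5;0.5 0 0 0 0 0 -7;0.5 0 0 0 0 0 -7;0.5 0 0 0 0 0 -7;0.5 0 0 0 0 0 -7;0.5 0 0 0 0 0 -7;0.5 0 0 0 0 0 -7;0.5 0 0 0 0 0 -7;0.5 0 0 0 0 0 -7;0.5 0 0 0 0 0 -7;0.5 0 0 0 0 0 -2;0.5 0 0 0 0 0 0")

```text
t: 7.25
ee_pos: [582.8, 149.8, 125.5]
orientation: [-0.175, -3.135, 0.003]
ft_force: [1.7, -6.0, 1.1]
width: 14.1
```

```bash
python3 - <<'E'
from h import *
goal((620,150,126),173.6); print(get_obs()["moment"].round(2))
E
```

```text
t 7.2 pos [582.8 149.8 125.5] xdeg 173.6 tilt [ 0.001 -0.002 -1.   ] shift [-3.69  0.44 -0.06] turn 0.0 j6 -1.23 F [ 1.7 -6.   1.1] w 14.1
[-0.88 -0.46  0.08]
```

>>> play_rows(plan="0.5 -0.5 0.03 0 0 0 0;0.5 -0.5 0.03 0 0 0 0;0.5 -0.5 0.03 0 0 0 0;0.5 -0.5 0.03 0 0 0 0;0.5 -0.5 0.03 0 0 0 0;0.5 -0.5 0.03 0 0 0 0;0.5 -0.2 0.02 0 0 0 0;0.5 0 0 0 0 0 0")

```text
t: 8.25
ee_pos: [614.8, 148.4, 125.5]
orientation: [-0.175, -3.135, 0.002]
ft_force: [-0.3, -5.2, 3.0]
width: 13.5
```

>>> play_rows(plan="0.5 -0.15 0.01 0 0 0 0;0.5 -0.15 0.01 0 0 0 0;0.5 0 0 0 0 0 0")

```text
t: 8.62
ee_pos: [616.3, 148.4, 125.4]
orientation: [-0.175, -3.132, 0.003]
ft_force: [-6.3, -4.7, 6.9]
width: 13.7
```

>>> play_rows(plan="4 0.05 0 0 0 0 0;4 0 0 0 0 0 0;4 0 0 0 0 0 0;4 0 0 -4 0 0 0;4 0 0 -4 0 0 0;4 0 0 -4 0 0 0;4 0 0 -4 0 0 0;4 0 0 0 0 0 9.2;4 0 0 0 0 0 9.2;4 0 0 0 0 0 9.2;4 0 0 0 0 0 9.2;4 0 0 0 0 0 9.2;4 0 0 0 0 0 0")

```text
t: 10.25
ee_pos: [617.9, 149.3, 285.5]
orientation: [-1.384, -2.82, -0.0]
ft_force: [-0.6, 1.0, 0.1]
width: 39.8
```

```bash
python3 - <<'E'
from h import *
goal((510.4,-112.1,200),127.6)
im=get_image("top");W=world(im);h=hsv(im)
m=(h[...,0]>3)&(h[...,0]<17)&(h[...,1]>70)&(abs(W[...,0]-575)<60)&(W[...,1]<60)&(W[...,1]>-160)&(W[...,2]>75)&(W[...,2]<105)
v,u=np.nonzero(m); P=cast(im,np.c_[u,v],90); f=np.polyfit(P[:,1],P[:,0],1); print(len(P),f,np.polyval(f,-23))
E
```

```text
t 10.2 pos [617.9 149.3 285.5] xdeg 127.7 tilt [ 0. -0. -1.] shift [-14.1  -24.49   8.55] turn 0.1 j6 -0.44 F [-0.6  1.   0.1] w 39.8
180 [4.21825587e-02 5.98794042e+02] 597.8238430099302
```

>>> play_rows(plan="4 -2.35 -4.08 0 0 0 0;4 -2.35 -4.08 0 0 0 0;4 -2.35 -4.08 0 0 0 0;4 -2.35 -4.08 0 0 0 0;4 -2.35 -4.08 0 0 0 0;4 -2.35 -4.08 0 0 0 0;4 0 0 4 0 0 0;4 0 0 4 0 0 0;4 0 0 0.5 0 0 0;4 0 0 0 0 0 0;4 0 0 0 0 0 0")

```text
t: 11.68
ee_pos: [511.3, -112.0, 202.1]
orientation: [1.383, 2.818, 0.001]
ft_force: [-0.5, -0.7, 0.3]
width: 39.8
```

```bash
python3 - <<'E'
from h import *
goal((510.4,-112.1,132),127.6)
im=get_image("side"); x,y=map(int,proj(im,(510,-112,140)));print(x,y)
big=cv2.resize(im["pixels"][y-60:y+60,x-80:x+80],(800,600),interpolation=cv2.INTER_CUBIC); cv2.imwrite("pics/c4.png",big[:,:,::-1])
E
```

```text
t 11.7 pos [ 511.3 -112.   202.1] xdeg 127.7 tilt [-0.002  0.002 -1.   ] shift [ 0.07 -0.09  7.01] turn 0.1 j6 -0.90 F [-0.5 -0.7  0.3] w 39.8
288 173
```

View pics/c4.png

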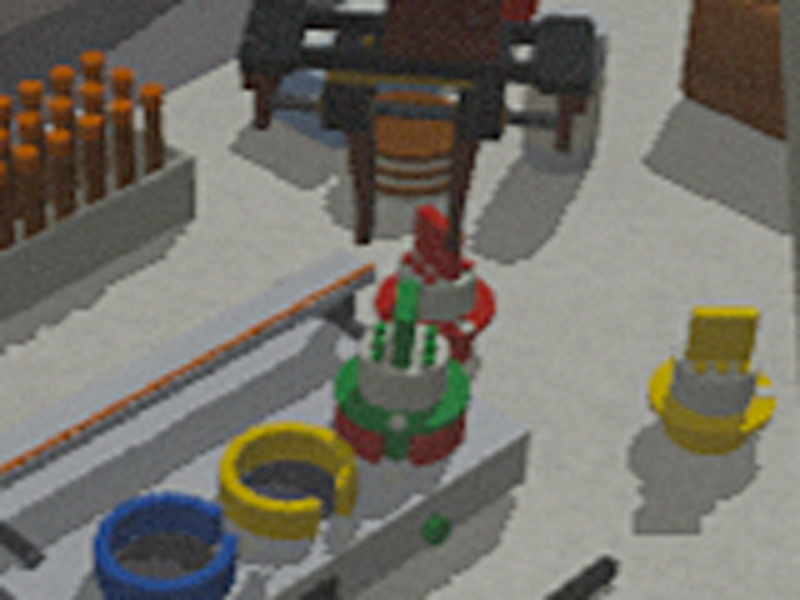

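>>> play_rows(plan="4 0.07 -0.09 3 0 0 0;4 0 0 3 0 0 0;3 0 0 1 0 0 0;2.4 0 0 0 0 0 0;2 0 0 0 0 0 0;1.6 0 0 0 0 0 0;1.4 0 0 0 0 0 0;1.3 0 0 0 0 0 0;1.3 0 0 0 0 0 0")

```text
t: 12.85
ee_pos: [509.6, -112.0, 130.9]
orientation: [1.385, 2.818, 0.001]
ft_force: [2.0, 0.4, 1.1]
width: 12.8
```

```bash
python3 - <<'E'
from h import *
goal((510.4,-112.1,132),127.6)
E
```

```text
t 12.8 pos [ 509.6 -112.   130.9] xdeg 127.6 tilt [-0.001  0.001 -1.   ] shift [-0.06  0.06 -0.11] turn 0.0 j6 -0.90 F [2.  0.4 1.1] w 12.8
```

Well centred. Grip, lift slowly.

>>> play_rows(plan="0.5 0 0 0 0 0 0;0.5 0 0 0 0 0 0;0.5 0 0 0 0 0 0")

```text
t: 13.22
ee_pos: [509.1, -112.0, 130.6]
orientation: [1.386, 2.819, -0.0]
ft_force: [1.6, 1.0, 1.8]
width: 12.2
```

```bash
python3 - <<'E'
from h import *
goal((510.4,-112.1,132),127.6)
E
```

```text
t 13.2 pos [ 509.1 -112.   130.6] xdeg 127.7 tilt [-0.  0. -1.] shift [-0.08  0.1  -0.14] turn 0.1 j6 -0.90 F [1.6 1.  1.8] w 12.2
```

>>> play_rows(plan="0.5 0 0 -0.5 0 0 0;0.5 0 0 -1 0 0 0;0.5 0 0 -1.5 0 0 0;0.5 0 0 -3 0 0 0;0.5 0 0 -4 0 0 0;0.5 0 0 -4 0 0 0;0.5 0 0 -3 0 0 0;0.5 0 0 0 0 0 0")

```text
t: 14.22
ee_pos: [509.8, -112.3, 303.3]
orientation: [1.384, 2.815, 0.001]
ft_force: [-0.1, 0.7, -4.3]
width: 11.8
```

```bash
python3 - <<'E'
from h import *
goal((505.5,369,310),92)
im=get_image("side"); carrier(im,"green",(510,-112),218)
E
```

```text
t 14.2 pos [ 509.8 -112.3  303.3] xdeg 127.7 tilt [-0.004  0.003 -1.   ] shift [38.36 29.06 -0.73] turn 35.7 j6 -0.90 F [-0.1  0.7 -4.3] w 11.8
green flange [ 501.7 -119.1] r 27.2 fin [ 510.7 -112.5] [11.4 52. ] mean [ 510.9 -113. ] axis deg 131.0 mark n 1 deg -89.0 [  1. -38.]
```

>>> play_rows(plan="0.5 1.6 1.21 0 0 0 0;0.5 3.2 2.42 0 0 0 0;0.5 3.2 2.42 0 0 0 0;0.5 3.2 2.42 0 0 0 0;0.5 3.2 2.42 0 0 0 0;0.5 3.2 2.42 0 0 0 0;0.5 3.2 2.42 0 0 0 0;0.5 3.2 2.42 0 0 0 0;0.5 3.2 2.42 0 0 0 0;0.5 3.2 2.42 0 0 0 0;0.5 3.2 2.42 0 0 0 0;0.5 3.2 2.42 0 0 0 0;0.5 1.6 1.21 0 0 0 0;0.5 0 0 0 0 0 0;0.5 0 0 4 0 0 0;0.5 0 0 4 0 0 0;0.5 0 0 4 0 0 0;0.5 0 0 4 0 0 0;0.5 0 0 3 0 0 0;0.5 0 0 0 0 0 0")

```text
t: 16.77
ee_pos: [502.8, 366.8, 108.0]
orientation: [-1.386, -2.816, 0.009]
ft_force: [-0.6, 0.6, -3.0]
width: 11.6
```

```bash
python3 - <<'E'
from h import *
goal((505.5,369,86.5),127.7)
E
```

```text
t 16.8 pos [502.8 366.8 108. ] xdeg 127.6 tilt [-0.    -0.007 -1.   ] shift [0.01 0.36 2.14] turn -0.1 j6 -0.04 F [-0.6  0.6 -3. ] w 11.6
```

>>> play_rows(plan="0.5 0 0 1 0 0 0;0.5 0 0 0.6 0 0 0;0.5 0 0 0.3 0 0 0;0.5 0 0 0.2 0 0 0;0.5 0 0 0.1 0 0 0;0.5 0 0 0 0 0 0")

```text
t: 17.52
ee_pos: [504.5, 369.5, 88.7]
orientation: [1.386, 2.819, 0.0]
ft_force: [1.2, -0.7, -3.9]
width: 11.9
```

>>> play_rows(plan="0.5 0 0 0.1 0 0 0;0.5 0 0 0.1 0 0 0;0.5 0 0 0.1 0 0 0;0.5 0 0 0 0 0 0")

```text
t: 18.02
ee_pos: [504.5, 369.5, 85.6]
orientation: [1.386, 2.819, 0.0]
ft_force: [0.6, -0.4, -1.9]
width: 11.9
```

>>> play_rows(plan="3 0 0 0 0 0 0;3 0 0 0 0 0 0;3 0 0 -3 0 0 0;3 0 0 -4 0 0 0;3 0 0 -4 0 0 0;3 0 0 -4 0 0 0;3 0 0 -4 0 0 0;3 0 0 0 0 0 0")

```text
t: 19.02
ee_pos: [506.0, 370.6, 279.6]
orientation: [1.384, 2.816, 0.01]
ft_force: [-0.1, -0.5, -0.7]
width: 30.0
```

```bash
python3 - <<'E'
from h import *
im=get_image("top");s=get_image("side")
for i in(im,s):
    carrier(i,"red",(594,-239)); carrier(i,"yellow",(413,-288))
    for c,xy in(("red",(510,-112)),("yellow",(515,-22))):
        m=near(i,c,xy,60,62,82); P=cast(i,contour_pts(m),72); q,r=circ(P)
        for _ in range(3):
            d=abs(np.hypot(*(P-q).T)-r); q,r=circ(P[d<2.5])
        print("ring",c,q.round(1),r.round(1))
a=im["pixels"];
A=cv2.resize(a[130:200,320:400],(400,350),interpolation=cv2.INTER_CUBIC);B=cv2.resize(a[200:270,340:420],(400,350),interpolation=cv2.INTER_CUBIC)
x,y=map(int,proj(s,(505,369,60))); C=cv2.resize(s["pixels"][y-60:y+60,x-80:x+80],(400,250)); D=cv2.resize(a[140:240,180:340],(400,250))
cv2.imwrite("pics/c5.png",np.vstack([np.hstack([A,B]),np.hstack([C,D])])[:,:,::-1])
goal((596,-240,240),166.3)
E
```

```text
red flange [ 622.1 -255.4] r 25.0 fin [ 622.2 -240.2] [12.4 34.9] mean [ 622.  -240.1] axis deg 164.7 mark n 7 deg 142.2 [-13.  10.]
yellow flange [ 412.5 -287.8] r 36.4 fin [ 413.3 -290.3] [37.8 11.2] mean [ 413.4 -290.3] axis deg -136.8 mark n 13 deg -128.1 [-18. -23.]
ring red [ 512.3 -113.8] 35.3
ring yellow [515.2 -22.5] 36.8
red flange [ 668.5 -295.9] r 30.1 fin [ 620.  -237.5] [18.7 39.2] mean [ 619.8 -238. ] axis deg 158.9 mark n 0 deg 0.0 [0. 0.]
yellow flange [ 443.6 -345.2] r 31.3 fin [ 411.3 -286.9] [40.5 19.9] mean [ 412.  -287.8] axis deg 56.0 mark n 0 deg 0.0 [0. 0.]
ring red [ 509.2 -111.9] 36.3
ring yellow [514.2 -21.6] 37.5
t 19.1 pos [504.3 369.4 275.7] xdeg 127.7 tilt [-0.     0.001 -1.   ] shift [-53.85 -29.97   3.55] turn -38.6 j6 -0.04 F [-0.5 -0.4 -1. ] w 30.0
```

View pics/c5.png

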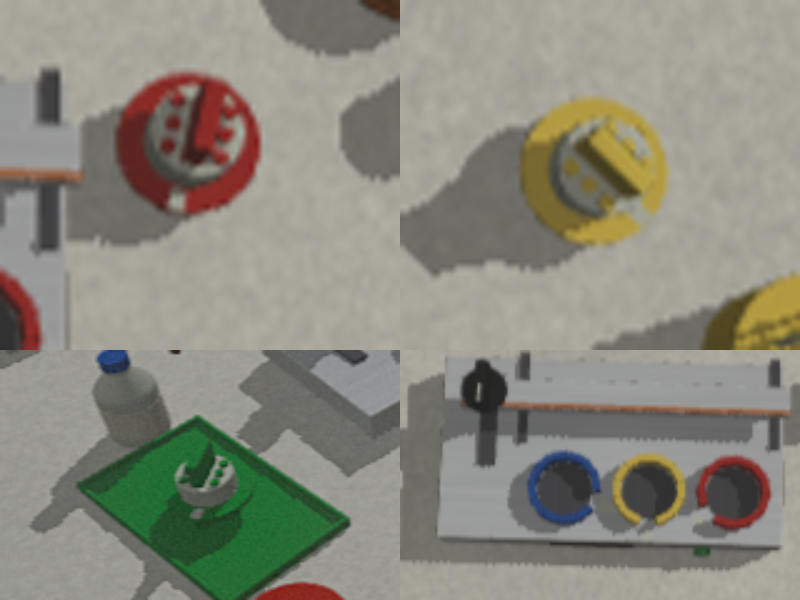

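>>> play_rows(plan="4 -3.95 -2.01 0 0 0 0;4 -3.95 -2.01 0 0 0 0;4 -3.95 -2.01 0 0 0 0;4 -3.95 -2.01 0 0 0 0;4 -3.95 -2.01 0 0 0 0;4 -3.95 -2.01 0 0 0 0;4 -3.95 -2.01 0 0 0 0;4 -3.95 -2.01 0 0 0 0;4 -3.95 -2.01 0 0 0 0;4 -3.95 -2.01 0 0 0 0;4 -3.95 -2.01 0 0 0 0;4 -3.95 -2.01 0 0 0 0;4 -3.95 -2.01 0 0 0 0;4 -3.95 -2.01 0 0 0 0;4 0 0 0 0 0 -9.8;4 0 0 0 0 0 -9.8;4 0 0 0 0 0 -9.8;4 0 0 0 0 0 -9.8;4 0 0 4 0 0 0;4 0 0 0 0 0 0")

```text
t: 21.62
ee_pos: [616.7, -239.2, 230.9]
orientation: [-0.359, -3.112, -0.004]
ft_force: [0.1, 0.3, 0.7]
width: 39.9
```

```bash
python3 - <<'E'
from h import *
goal((620.4,-240,81),167)
s=get_image("side"); carrier(s,"red",(620,-240))
E
```

```text
t 21.6 pos [ 616.7 -239.2  230.9] xdeg 166.8 tilt [ 0.009  0.001 -1.   ] shift [-0.51 -0.02 14.99] turn -0.2 j6 -1.73 F [0.1 0.3 0.7] w 39.9
red flange [ 668.5 -295.3] r 29.3 fin [ 621.7 -238.2] [18.4 48.8] mean [ 620.9 -238.2] axis deg 157.1 mark n 0 deg 0.0 [0. 0.]
```

>>> play_rows(plan="4 -0.3 0 4 0 0 0;4 0 0 4 0 0 0;4 0 0 4 0 0 0;4 0 0 2.4 0 0 0;4 0 0 0 0 0 0;3 0 0 0 0 0 0")

```text
t: 22.42
ee_pos: [623.4, -241.4, 93.2]
orientation: [0.36, 3.119, -0.001]
ft_force: [0.1, -0.6, 0.2]
width: 33.0
```

```bash
python3 - <<'E'
from h import *
goal((620.4,-240,81),167)
E
```

```text
t 22.4 pos [ 623.4 -241.4   93.2] xdeg 166.8 tilt [-0.002 -0.    -1.   ] shift [0.33 0.07 1.22] turn -0.2 j6 -1.73 F [ 0.1 -0.6  0.2] w 33.0
```

>>> play_rows(plan="3 0.3 0.05 0.7 0 0 0;2.5 0 0 0.5 0 0 0;2 0 0 0 0 0 0;1.6 0 0 0 0 0 0;1.4 0 0 0 0 0 0;1.2 0 0 0 0 0 0;0.5 0 0 0 0 0 0;0.5 0 0 0 0 0 0;0.5 0 0 0 0 0 0")

```text
t: 23.55
ee_pos: [619.7, -240.0, 79.7]
orientation: [0.36, 3.121, -0.0]
ft_force: [0.4, -1.8, 1.9]
width: 12.0
```

>>> play_rows(plan="0.5 0 0 -1 0 0 0;0.5 0 0 -2 0 0 0;0.5 0 0 -4 0 0 0;0.5 0 0 -4 0 0 0;0.5 0 0 -4 0 0 0;0.5 0 0 -3 0 0 0;0.5 0 0 0 0 0 0;0.5 0 0 0 0 0 9.8;0.5 0 0 0 0 0 9.8;0.5 0 0 0 0 0 9.8;0.5 0 0 0 0 0 9.8;0.5 0 0 0 0 0 0")

```text
t: 25.05
ee_pos: [618.7, -239.4, 258.1]
orientation: [-1.382, -2.818, 0.0]
ft_force: [0.1, -0.2, -3.7]
width: 11.8
```

```bash
python3 - <<'E'
from h import *
goal((510.3,-112.1,200),127.6)
p,_=tool()
for n in("top","side"):
    s=get_image(n); carrier(s,"red",p[:2],p[2]-81); save(s,n+"6.png")
x,y=map(int,proj(s,p-[0,0,40]))
big=cv2.resize(s["pixels"][y-60:y+60,x-80:x+80],(800,600),interpolation=cv2.INTER_CUBIC); cv2.imwrite("pics/c6.png",big[:,:,::-1])
E
```

```text
t 25.1 pos [ 618.7 -239.4  258.1] xdeg 127.7 tilt [ 0.002 -0.001 -1.   ] shift [16.69 -0.78  5.84] turn 0.1 j6 -1.05 F [ 0.1 -0.2 -3.7] w 11.8Traceback (most recent call last):
  File "<stdin>", line 5, in <module>
  File "h.py", line 40, in carrier
    m=near(im,c,xy,60,z0+18,z0+105,smin); C=cast(im,contour_pts(m),z0+30)
                                                    ~~~~~~~~~~~^^^
  File "h.py", line 37, in contour_pts
    c=max(cv2.findContours(m.astype(np.uint8),cv2.RETR_EXTERNAL,cv2.CHAIN_APPROX_NONE)[0],key=cv2.contourArea); return c.reshape(-1,2)
ValueError: max() iterable argument is empty
```

>>> play_rows(plan="0.5 3 -0.15 0 0 0 0;0.5 4 -0.2 0 0 0 0;0.5 4 -0.2 0 0 0 0;0.5 3.7 -0.2 0 0 0 0;0.5 2 -0.1 0 0 0 0;0.5 0 0 3 0 0 0;0.5 0 0 3 0 0 0;0.5 0 0 2 0 0 0;0.5 0 0 0 0 0 0;0.5 0 0 0 0 0 0")

```text
t: 26.35
ee_pos: [511.6, -113.1, 180.2]
orientation: [1.384, 2.819, 0.0]
ft_force: [0.4, 0.5, -3.3]
width: 12.1
```

```bash
python3 - <<'E'
from h import *
goal((509.8,-112.3,150),127.6)
p,_=tool(); s=get_image("side")
x,y=map(int,proj(s,p-[0,0,60]))
big=cv2.resize(s["pixels"][y-60:y+60,x-80:x+80],(800,600),interpolation=cv2.INTER_CUBIC); cv2.imwrite("pics/c6.png",big[:,:,::-1])
E
```

```text
t 26.4 pos [ 511.6 -113.1  180.2] xdeg 127.7 tilt [-0.001  0.001 -1.   ] shift [ 0.17 -0.09  3.02] turn 0.1 j6 -0.90 F [ 0.4  0.5 -3.3] w 12.1
```

View pics/c6.png

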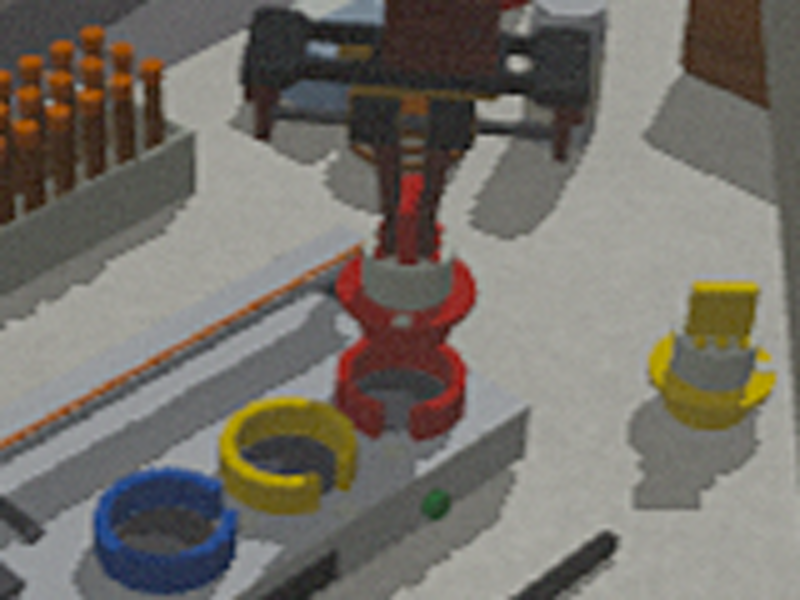

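>>> play_rows(plan="0.5 0.17 -0.09 1 0 0 0;0.5 0 0 1 0 0 0;0.5 0 0 0.5 0 0 0;0.5 0 0 0 0 0 0;0.5 0 0 0 0 0 0")

```text
t: 27.02
ee_pos: [509.2, -112.0, 154.6]
orientation: [1.386, 2.819, 0.0]
ft_force: [-0.3, -0.5, -4.3]
width: 12.0
```

>>> play_rows(plan="0.5 0 0 0.2 0 0 0;0.5 0 0 0.2 0 0 0;0.5 0 0 0.2 0 0 0;0.5 0 0 0.1 0 0 0;0.5 0 0 0 0 0 0")

```text
t: 27.65
ee_pos: [509.0, -112.0, 147.6]
orientation: [-1.386, -2.819, 0.0]
ft_force: [-0.2, -0.8, -2.6]
width: 11.9
```

```bash
python3 - <<'E'
from h import *
goal((509.8,-112.3,150),127.6)
E
```

```text
t 27.6 pos [ 509.  -112.   147.6] xdeg 127.7 tilt [ 0. -0. -1.] shift [-0.07  0.04 -0.24] turn 0.1 j6 -0.90 F [-0.2 -0.8 -2.6] w 11.9
```

>>> play_rows(plan="0.5 0 0 0.3 0 0 0;0.5 0 0 0.3 0 0 0;0.5 0 0 0.3 0 0 0;0.5 0 0 0.3 0 0 0;0.5 0 0 0.2 0 0 0;0.5 0 0 0 0 0 0")

```text
t: 28.4
ee_pos: [508.8, -111.1, 133.5]
orientation: [-1.386, -2.818, -0.002]
ft_force: [0.1, 4.8, -1.9]
width: 11.9
```

>>> play_rows(plan="0.5 0 0 0.15 0 0 0;0.5 0 0 0.15 0 0 0;0.5 0 0 0.1 0 0 0;0.5 0 0 0 0 0 0")

```text
t: 28.9
ee_pos: [508.8, -111.1, 129.4]
orientation: [-1.386, -2.818, -0.002]
ft_force: [-0.7, 5.1, -2.5]
width: 11.9
```

>>> play_rows(plan="3 0 0 0 0 0 0;3 0 0 0 0 0 0;3 0 0 -3 0 0 0;3 0 0 -4 0 0 0;3 0 0 -4 0 0 0;4 0 0 -2 0 0 0;4 0 0 0 0 0 10.6;4 0 0 0 0 0 10.6;4 0 0 0 0 0 10.6;4 0 0 0 0 0 10.6;4 0 0 0 0 0 10.6;4 0 0 0 0 0 10.6;4 0 0 0 0 0 10.6;4 0 0 0 0 0 10.5;4 0 0 0 0 0 0")

```text
t: 30.78
ee_pos: [509.2, -112.2, 259.8]
orientation: [2.922, 1.152, 0.001]
ft_force: [0.5, 0.3, 0.4]
width: 40.0
```

```bash
python3 - <<'E'
from h import *
goal((412,-289.7,150),43)
for n in("top","side"):
    s=get_image(n); carrier(s,"yellow",(412,-289)); 
    try: carrier(s,"red",(509,-112),50)
    except Exception as e: print(e)
x,y=map(int,proj(s,(509,-112,90)))
big=cv2.resize(s["pixels"][y-60:y+60,x-80:x+80],(800,600),interpolation=cv2.INTER_CUBIC); cv2.imwrite("pics/c7.png",big[:,:,::-1])
E
```

```text
t 30.8 pos [ 509.2 -112.2  259.8] xdeg 43.0 tilt [ 0.     0.001 -1.   ] shift [-19.22   6.34  10.98] turn 0.0 j6 0.58 F [0.5 0.3 0.4] w 40.0
yellow flange [ 423.8 -306.4] r 23.1 fin [ 413.3 -290.3] [37.8 11.2] mean [ 413.1 -290.7] axis deg -137.7 mark n 13 deg -171.7 [-23.  -3.]
max() iterable argument is empty
yellow flange [ 441.7 -345.3] r 32.8 fin [ 411.  -287.1] [39.7 20. ] mean [ 410.7 -288. ] axis deg -131.1 mark n 0 deg 0.0 [0. 0.]
red flange [ 506.8 -110.3] r 36.9 fin [ 506.4 -110.3] [ 8.4 47. ] mean [ 508. -112.] axis deg 129.2 mark n 0 deg 0.0 [0. 0.]
```

View pics/c7.png

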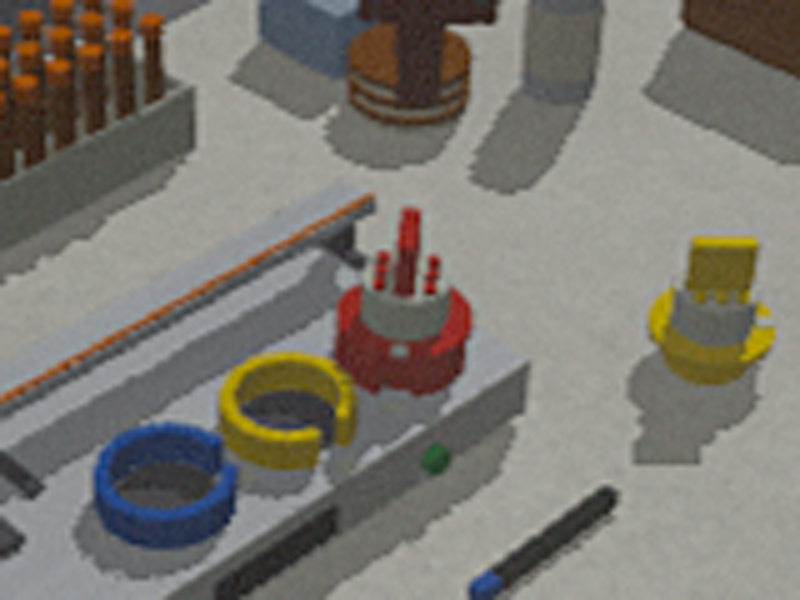

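>>> play_rows(plan="4 -2.5 0.8 0 0 0 0;4 -4 1.32 0 0 0 0;4 -4 1.32 0 0 0 0;4 -4 1.32 0 0 0 0;4 -3 1 0 0 0 0;4 -1.72 0.58 0 0 0 0;4 0 0 3 0 0 0;4 0 0 4 0 0 0;4 0 0 4 0 0 0;4 0 0 3 0 0 0;4 0 0 2 0 0 0;4 0 0 0.6 0 0 0;4 0 0 0 0 0 0;3 0 0 0 0 0 0")

```text
t: 32.62
ee_pos: [412.2, -289.7, 94.5]
orientation: [2.922, 1.15, 0.001]
ft_force: [-0.9, 0.0, -0.3]
width: 33.2
```

```bash
python3 - <<'E'
from h import *
goal((412,-289.7,80),43)
E
```

```text
t 32.6 pos [ 412.2 -289.7   94.5] xdeg 43.0 tilt [ 0.     0.002 -1.   ] shift [-0.02 -0.02  1.45] turn -0.0 j6 0.18 F [-0.9  0.  -0.3] w 33.2
```

>>> play_rows(plan="3 0 0 0.8 0 0 0;2.5 0 0 0.6 0 0 0;2 0 0 0 0 0 0;1.6 0 0 0 0 0 0;1.4 0 0 0 0 0 0;1.2 0 0 0 0 0 0;0.5 0 0 0 0 0 0;0.5 0 0 0 0 0 0;0.5 0 0 0 0 0 0")

```text
t: 33.75
ee_pos: [411.8, -289.5, 79.8]
orientation: [2.923, 1.15, 0.001]
ft_force: [0.8, -1.4, 2.4]
width: 11.8
```

>>> play_rows(plan="0.5 0 0 -1 0 0 0;0.5 0 0 -2 0 0 0;0.5 0 0 -4 0 0 0;0.5 0 0 -4 0 0 0;0.5 0 0 -4 0 0 0;0.5 0 0 -3 0 0 0;0.5 0 0 0 0 0 9.1;0.5 0 0 0 0 0 9.1;0.5 0 0 0 0 0 9.1;0.5 0 0 0 0 0 9.1;0.5 0 0 0 0 0 9;0.5 0 0 0 0 0 0")

```text
t: 35.25
ee_pos: [410.7, -288.6, 259.3]
orientation: [-3.14, 0.065, 0.003]
ft_force: [-0.5, 0.0, -3.7]
width: 11.9
```

```bash
python3 - <<'E'
from h import *
goal((514,-22.1,200),-2.4)
E
```

```text
t 35.2 pos [ 410.7 -288.6  259.3] xdeg -2.4 tilt [-0.002 -0.001 -1.   ] shift [  9.23 -27.05   5.94] turn 0.0 j6 0.98 F [-0.5  0.  -3.7] w 11.9
```

>>> play_rows(plan="0.5 0.7 -2 0 0 0 0;0.5 1.4 -4.1 0 0 0 0;0.5 1.4 -4.1 0 0 0 0;0.5 1.4 -4.1 0 0 0 0;0.5 1.4 -4.1 0 0 0 0;0.5 1.4 -4.1 0 0 0 0;0.5 1 -3 0 0 0 0;0.5 0.46 -1.65 0 0 0 0;0.5 0 0 3 0 0 0;0.5 0 0 3 0 0 0;0.5 0 0 2 0 0 0;0.5 0 0 0 0 0 0;0.5 0 0 0 0 0 0")

```text
t: 36.88
ee_pos: [515.0, -22.3, 180.3]
orientation: [3.141, -0.066, 0.001]
ft_force: [0.3, 0.8, -3.2]
width: 11.9
```

```bash
python3 - <<'E'
from h import *
goal((513.3,-22.2,155),-2.4)
p,_=tool(); s=get_image("side")
x,y=map(int,proj(s,p-[0,0,60]))
big=cv2.resize(s["pixels"][y-60:y+60,x-80:x+80],(800,600),interpolation=cv2.INTER_CUBIC); cv2.imwrite("pics/c8.png",big[:,:,::-1])
E
```

```text
t 36.9 pos [515.  -22.3 180.3] xdeg -2.4 tilt [ 0.001  0.    -1.   ] shift [-0.18 -0.01  2.53] turn -0.0 j6 1.55 F [ 0.3  0.8 -3.2] w 11.9
```

View pics/c8.png

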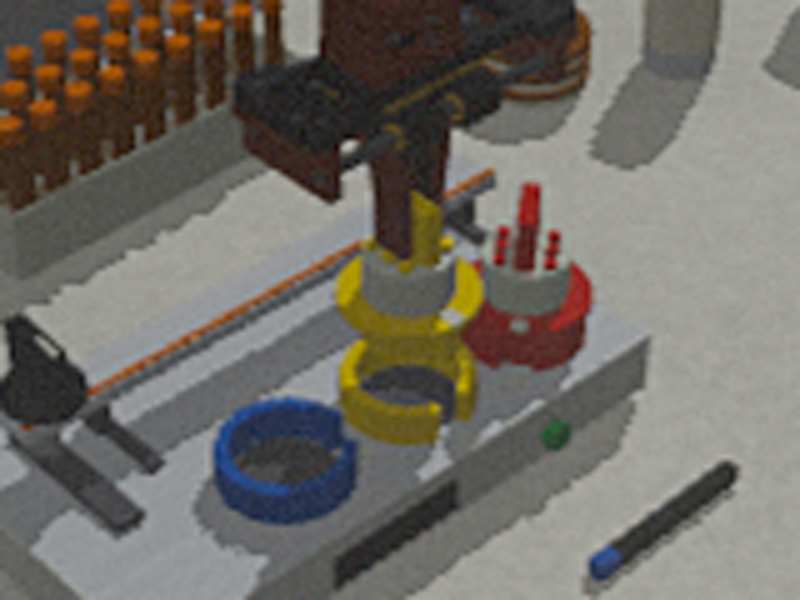

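>>> play_rows(plan="0.5 -0.1 0 1 0 0 0;0.5 0 0 1 0 0 0;0.5 0 0 0.4 0 0 0;0.5 0 0 0 0 0 0;0.5 0 0 0 0 0 0")

```text
t: 37.55
ee_pos: [513.9, -21.9, 155.7]
orientation: [3.141, -0.067, 0.0]
ft_force: [-0.2, -0.8, -3.9]
width: 11.6
```

>>> play_rows(plan="0.5 0 0 0.2 0 0 0;0.5 0 0 0.2 0 0 0;0.5 0 0 0.2 0 0 0;0.5 0 0 0.2 0 0 0;0.5 0 0 0 0 0 0")

```text
t: 38.17
ee_pos: [513.8, -22.0, 147.5]
orientation: [3.141, -0.067, 0.0]
ft_force: [0.1, -0.6, -4.2]
width: 11.8
```

>>> play_rows(plan="0.5 0 0 0.3 0 0 0;0.5 0 0 0.3 0 0 0;0.5 0 0 0.3 0 0 0;0.5 0 0 0.3 0 0 0;0.5 0 0 0.2 0 0 0;0.5 0 0 0 0 0 0")

```text
t: 38.92
ee_pos: [513.9, -22.0, 133.4]
orientation: [3.141, -0.067, 0.001]
ft_force: [2.6, -2.1, -5.5]
width: 12.0
```

>>> play_rows(plan="0.5 0 0 0.2 0 0 0;0.5 0 0 0.1 0 0 0;0.5 0 0 0.1 0 0 0;0.5 0 0 0 0 0 0")

```text
t: 39.42
ee_pos: [513.9, -22.0, 129.8]
orientation: [3.141, -0.067, 0.001]
ft_force: [1.5, -1.9, -1.8]
width: 12.0
```

>>> play_rows(plan="3 0 0 0 0 0 0;3 0 0 0 0 0 0;3 0 0 -3 0 0 0;3 0 0 -4 0 0 0;3 0 0 -4 0 0 0;4 0 0 -4 0 0 0;4 0 0 0 0 0 0")

```text
t: 40.3
ee_pos: [515.2, -22.0, 282.6]
orientation: [3.141, -0.067, 0.009]
ft_force: [0.5, 0.4, -0.3]
width: 39.6
```

>>> play_rows(plan="4 0 0 0 0 0 -10.4;4 0 0 0 0 0 -10.4;4 0 0 0 0 0 -10.4;4 0 0 0 0 0 -10.4;4 0 0 0 0 0 -10.4;4 0 0 0 0 0 -10.4;4 0 0 0 0 0 -10.4;4 0 0 0 0 0 -10.4;4 0 0 0 0 0 -10.4;4 0 0 0 0 0 -10.4;4 0 0 0 0 0 -10.4;4 0 0 0 0 0 -10.4;4 0 0 0 0 0 -10.4;4 0 0 0 0 0 -10.4;4 0 0 0 0 0 -10.4;4 0 0 0 0 0 -10.4;4 0 0 0 0 0 -9.6;4 0 0 0 0 0 0")

```text
t: 42.55
ee_pos: [512.9, -21.8, 278.3]
orientation: [-0.179, -3.134, -0.0]
ft_force: [0.4, 0.1, -0.9]
width: 39.7
```

```bash
python3 - <<'E'
from h import *
goal((615.7,148.5,200),173.6)
s=get_image("side");W=world(s);h=hsv(s)
k=(h[...,2]<60)&(abs(W[...,0]-615)<50)&(abs(W[...,1]-150)<45)&(W[...,2]>130)&(W[...,2]<150)
v,u=np.nonzero(k); P=cast(s,np.c_[u,v],138); print("knob",len(P),cv2.minAreaRect(P.astype(np.float32)))
x,y=map(int,proj(s,(530,20,90)))
big=cv2.resize(s["pixels"][y-70:y+65,x-90:x+90],(800,600),interpolation=cv2.INTER_CUBIC); cv2.imwrite("pics/c9.png",big[:,:,::-1])
E
```

```text
t 42.5 pos [512.9 -21.8 278.3] xdeg 173.5 tilt [ 0.002 -0.    -1.   ] shift [-8.3  18.09  7.81] turn -0.1 j6 -1.52 F [ 0.4  0.1 -0.9] w 39.7
knob 58 ((613.6426391601562, 150.71408081054688), (16.043973922729492, 47.70463943481445), 82.65605926513672)
```

View pics/c9.png

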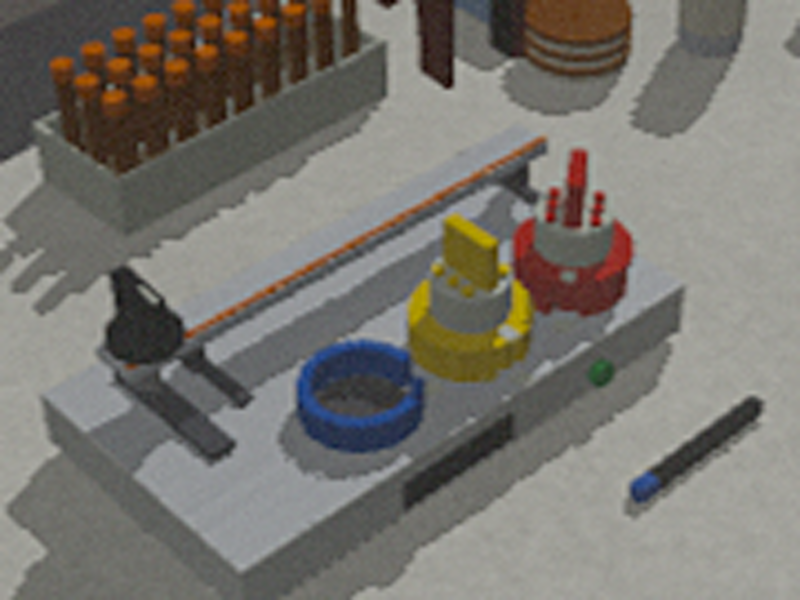

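>>> play_rows(plan="4 -1.38 3.01 0 0 0 0;4 -1.38 3.01 0 0 0 0;4 -1.38 3.01 0 0 0 0;4 -1.38 3.01 0 0 0 0;4 -1.38 3.01 0 0 0 0;4 -1.4 3.04 0 0 0 0;4 0 0 4 0 0 0;4 0 0 4 0 0 0;4 0 0 4 0 0 0;4 0 0 2 0 0 0;4 0 0 0 0 0 0;4 0 0 0 0 0 0")

```text
t: 44.1
ee_pos: [617.5, 148.7, 140.9]
orientation: [0.178, 3.135, 0.001]
ft_force: [0.7, 0.5, 1.6]
width: 40.1
```

```bash
python3 - <<'E'
from h import *
goal((615.5,148.7,125.5),173.6)
E
```

```text
t 44.1 pos [617.5 148.7 140.9] xdeg 173.5 tilt [-0.002  0.001 -1.   ] shift [ 0.2  -0.02  1.54] turn -0.1 j6 -1.24 F [0.7 0.5 1.6] w 40.1
```

>>> play_rows(plan="4 0.1 0 0.8 0 0 0;3 0 0 0.6 0 0 0;2.4 0 0 0 0 0 0;2 0 0 0 0 0 0;1.7 0 0 0 0 0 0;1.5 0 0 0 0 0 0;0.5 0 0 0 0 0 0;0.5 0 0 0 0 0 0")

```text
t: 45.1
ee_pos: [615.6, 148.4, 125.7]
orientation: [0.176, 3.136, -0.0]
ft_force: [-0.0, -3.1, 1.6]
width: 13.9
```

>>> play_rows(plan="0.5 0.4 -0.03 0 0 0 0;0.5 0.5 -0.03 0 0 0 0;0.5 0.5 -0.03 0 0 0 0;0.5 0.5 -0.03 0 0 0 0;0.5 0.5 -0.03 0 0 0 0;0.5 0.5 -0.03 0 0 0 0;0.5 0.5 -0.04 0 0 0 0;0.5 0.5 -0.04 0 0 0 0;0.5 0.4 -0.03 0 0 0 0;0.5 0 0 0 0 0 0")

```text
t: 46.35
ee_pos: [571.5, 150.3, 125.7]
orientation: [-0.176, -3.135, 0.001]
ft_force: [-1.2, -4.8, 3.8]
width: 13.9
```

```bash
python3 - <<'E'
from h import *
goal((570.7,150.4,125.5),173.6)
E
```

```text
t 46.4 pos [571.5 150.3 125.7] xdeg 173.6 tilt [ 0.001 -0.001 -1.   ] shift [0.09 0.   0.02] turn -0.0 j6 -1.22 F [-1.2 -4.8  3.8] w 13.9
```

>>> play_rows(plan="0.5 0.1 0 0 0 0 0;0.5 0.1 0 0 0 0 0;0.5 0 0 0 0 0 0")

```text
t: 46.72
ee_pos: [570.5, 150.3, 125.7]
orientation: [0.176, 3.136, -0.001]
ft_force: [1.3, -6.0, 1.9]
width: 14.0
```

>>> play_rows(plan="0.5 0.1 0 0 0 0 0;0.5 0.1 0 0 0 0 0;0.5 0 0 0 0 0 0")

```text
t: 47.1
ee_pos: [570.3, 150.4, 125.7]
orientation: [0.176, 3.133, -0.001]
ft_force: [7.7, -8.4, -3.1]
width: 13.7
```

>>> play_rows(plan="0.5 -0.15 -0.05 0 0 0 0;0.5 0 0 0 0 0 7;0.5 0 0 0 0 0 7;0.5 0 0 0 0 0 7;0.5 0 0 0 0 0 7;0.5 0 0 0 0 0 7;0.5 0 0 0 0 0 7;0.5 0 0 0 0 0 7;0.5 0 0 0 0 0 7;0.5 0 0 0 0 0 7;0.5 0 0 0 0 0 7;0.5 0 0 0 0 0 6;0.5 0 0 0 0 0 0;0.5 0 0 0 0 0 0")

```text
t: 48.85
ee_pos: [572.2, 152.0, 126.0]
orientation: [2.07, 2.361, 0.009]
ft_force: [8.7, 2.8, -4.3]
width: 13.9
```

```bash
python3 - <<'E'
from h import *
goal((570.7,150.4,125.5),97); print(get_obs()["moment"].round(2))
E
```

```text
t 48.9 pos [572.2 152.  126. ] xdeg 97.5 tilt [ 0.002  0.006 -1.   ] shift [-0.14 -0.17  0.05] turn 0.5 j6 0.11 F [ 8.7  2.8 -4.3] w 13.9
[ 0.48 -1.44 -0.02]
```

Release and retreat up, then check knob angle and bar position.

>>> play_rows(plan="1.8 0 0 0 0 0 0;3 0 0 0 0 0 0;4 0 0 0 0 0 0;4 0 0 -3 0 0 0;4 0 0 -4 0 0 0;4 0 0 -4 0 0 0;4 0 0 -4 0 0 0;4 0 0 -4 0 0 0;4 0 0 0 0 0 0;4 0 5 0 0 0 0;4 0 5 0 0 0 0;4 0 5 0 0 0 0;4 0 0 0 0 0 0")

```text
t: 50.48
ee_pos: [719.9, 169.9, 312.0]
orientation: [-2.07, -2.361, 0.004]
ft_force: [-0.6, -0.5, -0.9]
width: 39.8
```

```bash
python3 - <<'E'
from h import *
goal((615.7,148.5,200),173.6)
for n in("side","top"):
    s=get_image(n);W=world(s);h=hsv(s)
    k=(h[...,2]<60)&(abs(W[...,0]-575)<45)&(abs(W[...,1]-150)<45)&(W[...,2]>130)&(W[...,2]<150)
    v,u=np.nonzero(k)
    if len(v): P=cast(s,np.c_[u,v],138); print("knob",len(P),cv2.minAreaRect(P.astype(np.float32)))
    m=(h[...,0]>3)&(h[...,0]<17)&(h[...,1]>70)&(abs(W[...,0]-555)<60)&(abs(W[...,1])<160)&(W[...,2]>75)&(W[...,2]<105)
    v,u=np.nonzero(m)
    if len(v)>20: P=cast(s,np.c_[u,v],90); f=np.polyfit(P[:,1],P[:,0],1); print(n,len(P),f,np.polyval(f,-23))
    if n=="side":
        x,y=map(int,proj(s,(520,100,90)))
        big=cv2.resize(s["pixels"][max(0,y-90):y+135,x-150:x+150],(800,600),interpolation=cv2.INTER_CUBIC); cv2.imwrite("pics/c10.png",big[:,:,::-1])
E
```

```text
t 50.5 pos [719.9 169.9 312. ] xdeg 97.5 tilt [-0.    -0.003 -1.   ] shift [ -0.76 -10.57  11.24] turn -76.1 j6 0.08 F [-0.6 -0.5 -0.9] w 39.8
knob 65 ((568.4035034179688, 152.08334350585938), (20.640783309936523, 46.5828971862793), 3.53751277923584)
side 131 [1.21251187e-01 5.53146610e+02] 550.3578327744528
top 214 [7.09495477e-02 5.52327787e+02] 550.6959477538489
```

View pics/c10.png

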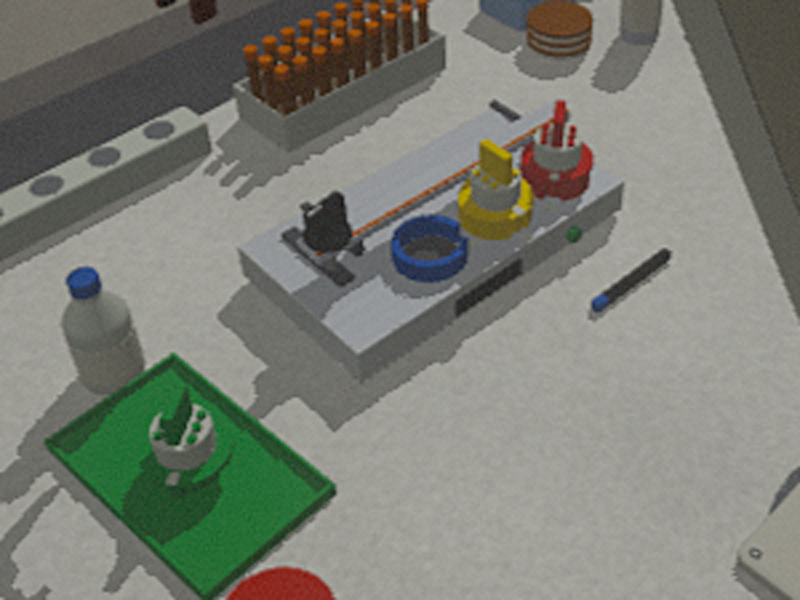

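```bash
python3 -c "
from h import *
print(get_obs()['ft_force']); print(close_job())"
```

```text
[ 0.65834622  0.00481147 -0.1244196 ]
the job is handed in; nothing more can be done
None
```

The job is done and handed in at about 50 s of the 210 s allowed. `close_job()` reports no verdict, so I can't confirm the grading.

**What I did**
- I loosened the clamp knob by about 70° and slid the bar back to its stop.
- I moved the one green carrier present from the red socket to the tray.
- I seated the red and yellow carriers in their rings. The blue socket stays empty, because no blue carrier was visible in any view.
- The red carrier was knocked about 24 mm aside during the run. I found its new position before picking it up.
- I then slid the bar forward to its home stop and turned the knob tight.

**Last checks**
- **Seating:** both carriers went down the full 22 mm into their rings. At release the TCP was within 0.3 mm of the expected seated height, and the picture shows the flanges on the rings.
- **Green carrier:** it stands upright near the middle of the tray.
- **Bar:** it moved about 45 mm back to the home stop. After I tightened the knob, the gripper read 1–2 mm off the stop position, within the 5 mm limit.
- **Clamp:** about 1.40 rad from the final gripper angle. The camera put the knob about 4° further round, from a noisy fit, but both readings are well above 1.1 rad.
- **Robot:** it ended clear of everything, with close to no force at the wrist.
- **Bystanders:** the robot never went near the red dishes, pot, bottle or marker. I did not measure their positions again at the end, but the bottle and marker looked in place in the last picture.

**Disagreements:** the two cameras differed by 2–5 mm on positions, so I used values in between and the arm's own contact readings. The last camera fit of the bar's edge was skewed, probably by the red carrier's colour, so I relied on the stop contact instead.

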